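# Close and lock the meteorite sample pot

### The job

Close the meteorite sample pot beside the microscope: set the loose knobbed lid down on the pot, not dropped, so that it sits fully home and level, and let go of it while the lock arm is still swung well clear. Then swing the lock arm round by its upright handle so that the hook's mouth goes onto the neck of the lid's knob and on until the sprung latch has snapped shut behind the neck, and let go, leaving the lid seated. Do not disturb the slide box, the dish or the jar.

Things in the scene. Friction and masses are not known exactly. Their poses are not given: they have to be found in the camera images.
- station: Fixed station on a grey base plate 150 (x) by 300 (y) by 10 mm, y = -225 to +75 mm. Origin on the pot's axis at table height, z up. Round aluminium pot at the origin, outside 110, inside 102 mm across, rim 84 mm above the table. A steel column, 32 mm across, at y = -150 mm carries the lock arm (top there 124 mm above the table). Place and yaw vary.
- pot_rim (a point): Centre of the pot's mouth at rim height, 84 mm above the table; axes as the station's.
- hinge (a point): On the vertical axis of the lock arm's hinge, at the mid height of the hook (104 mm above the table), 150 mm from the pot's axis.
- lid: Loose steel lid, about 0.4 kg, knob up; origin at the centre of its underside, z up. Upwards: spigot 97 mm across (2.5 mm play all round in the pot), 0 to 8 mm; plate 116 mm across, 8 to 14 mm; neck 14 mm across, 14 to 42 mm; round head 32 mm across, 42 to 56 mm: grip it there. The head cannot pass down through the hook. Seated, the origin is 8 mm below the rim.
- lid_knob (a point): Centre of the lid's head, 49 mm above the lid's origin.
- lid_neck (a point): Point on the axis of the lid's neck, 28 mm above the lid's origin; when the lid is seated it is at the hook's mid height.
- lock_arm (a joint): Angle of the dark steel lock arm about its upright hinge, rad. 0: firm end stop, hook fully home round a seated lid's neck; grows as it swings out counterclockwise seen from above (to the robot's side), up to 1.6; starts at 0.95 to 1.3. Stays where left (friction 0.04 N m). The hook is 12 mm thick, 98 to 110 mm above the table; closed early it blocks the lid.
- throat (a point): Where the neck is when the hook is fully home: in the throat at mid thickness, 150 mm from the hinge axis. Axes turn with the arm: x outward along the arm, y from mouth to back (the arm closes towards -y). Throat 28 mm wide, its back at y = +10 mm, shut latch at y = -36 mm, flared mouth at y = -60 mm.
- handle (a point): Grip point on the black upright round handle, 20 mm across, 110 to 172 mm above the table; the point is at 152 mm, 169 mm from the hinge axis, at y = +60 mm in the throat's axes, which it shares. Push or lead it along its arc about the hinge; most room is with one finger on the hinge side and one on the outer side.
- latch (a joint): Angle of the sprung steel latch bar across the mouth (24 mm long, pivoted on the outer prong), rad. 0 shut. The neck pushes it inwards (up to 1.45) with about 3 N as the hook goes on; it springs back to 0 when the neck is past its tip, in the last 10 mm or so of the arm's travel, so take the arm right to its stop.
- slide_box: Bystander: grey and white flat box 60 by 95 by 33 mm on the robot's side of the work, origin under its centre.
- dish: Bystander: covered glass dish, 94 mm across, 20 mm high, origin under its centre.
- jar: Bystander: amber jar with black cap, 64 mm across, 85 mm high, to the right of the work, origin under its centre.
Things that resemble listed ones, but are neither listed nor needed, are in the scene too. Several things have the shape of the lid; the one meant has the colours described above.

How it is judged:
On the way, in this order (a step that is already met when the one before it is completed fails the run):
1. the lid sits level and home on the pot, let go, with the lock arm still swung clear (over 0.5 rad) (angle between lid's own z axis and vertical below 0.06 rad and z of lid in the frame of pot_rim between -0.012 and -0.0055 m and horizontal distance between lid and pot_rim below 0.006 m and value of joint lock_arm above 0.5 rad and contact force between the fingers and lid below 0.1 N), for 0.2 s.
2. the hook is on the neck and the latch has sprung shut behind it (value of joint latch below 0.2 rad and y of lid_neck in the frame of throat between -0.032 and 0.012 m and x of lid_neck in the frame of throat between -0.012 and 0.012 m), for 0.1 s.
At the end, for the whole second after the job is handed in: Lid at rest on the pot, level within 0.06 rad, its origin 5.5 to 12 mm below the rim centre and within 6 mm of the pot's axis; neck in the hook's throat (32 mm short of the throat point to 12 mm past it, within 12 mm across) and latch shut behind it (under 0.2 rad) (all of step 2 and angle between lid's own z axis and vertical below 0.06 rad and z of lid in the frame of pot_rim between -0.012 and -0.0055 m and horizontal distance between lid and pot_rim below 0.006 m and linear speed of lid below 0.02 m/s and angular speed of lid below 0.2 rad/s); the robot touches nothing.
It fails at once if a bystander is moved by more than 30 mm (distance of any of slide_box, dish, jar from where it was at the start of the episode above 0.03 m).
It fails at once if a bystander is tipped (angle between any of slide_box, dish, jar's own z axis and vertical above 0.5 rad).
It fails at once if the lid is dropped (moves faster than 0.45 m/s while no finger touches it) (linear speed of lid above 0.45 m/s and contact force between the fingers and lid below 0.05 N).
It also fails if it takes over 48 s, if anything falls off the work surface, if the arm or the gripper's body presses on something with over 40 N, if the wrist force passes 120 N, or if a joint passes its speed limit or range.

### The arm

A 6-joint arm with a two-finger parallel gripper is mounted at the origin on the work surface. World frame = base frame: x ahead of the robot, y to its left, z up, the work surface at z = 0. Lengths are in m, angles in rad, forces in N, time in s.
With the tool pointing down it reaches from about 0.35 to 0.725 m from the base axis. Payload 4.3 kg.
Tool frame: the origin (TCP) lies between the finger pads; the fingertips stand 14 mm ahead of it and the grasp point (between the pads) lies 5 mm behind it (bot.tcp_to_tips is the z of the fingertips in the tool frame, in m); z points along the fingers, y is the line along which they close (so a half turn about z gives the same grasp; the last joint's range is limited). The gripper opens to 85 mm and grips with 20 to 120 N. Pads are 22 mm wide; open, the fingers measure 114 mm over their backs; the gripper's body (76 mm by 85 mm) begins 54 mm behind the grasp point. The pads swing forward as they close: fully open they stand 13 mm farther back than shut.
Start: joints at [-1.339, 0.377, 0.081, 1.274, 0, 1.46], TCP at [0.193, -0.542, 0.245] pointing down, gripper open.
Joint ranges: [-2.72, 2.72], [-0.84, 1.66], [-1.02, 1.22], [-1.77, 2.12], [-1.37, 1.28], [-3.14, 3.14]. Speed limits (rad/s): [2.57, 2.57, 3.14, 3.14, 3.14, 3.14].

### API

Orientations are given as a unit quaternion [w, x, y, z].
In Python, from workcell import bot gives the robot as it stands.
- The arm moves only by the tool play_rows, never from a script. Its argument "series" is a list of rows, each a list of 2 entries, a list of its own where there are three numbers: the shift along the tool's x, y, z in mm, then the turn, a rotation vector about the tool's x, y, z in rad. In form: [[[x, y, z], [ax, ay, az]], ...]. A call has 1 to 20 rows; each row is the pose to reach, as a shift and turn from the pose commanded when the call began, along the tool's axes at that moment; what a row does not reach only later rows make up. A row lasts 1/8 s, in which the tool goes at most 62.5 mm and 10.7 degrees, less where a joint would pass 70% of its speed; a pose out of reach is approached as far as the arm can. A call with a gripper value outside its range is refused whole. "jaw" is the finger opening in mm, from 0 to 85.4, set as the call begins (left out, the last holds). The fingers move at their own pace and stop on an object; "grip_force" is the grip in N (left out, the last holds). Time passes only in rows, so rows that repeat a pose let the fingers close. It gives the time, the measured TCP pose, the force, the opening and the grip force at its end, in the units of the state.
- bot.state(): the state, without advancing time (a new reading comes with each control period).
- bot.grab_frame(name): name is "scene" or "top" or "wrist"; returns the picture (420x560x3 uint8, red, green, blue); there is no depth.
- bot.get_calibration(name): a dict with "mtx" (3x3 intrinsics, pixels), "k1" (the pictures are not rectified: a ray, as slopes to the right and down, at radius r is drawn at 1 + k1 r^2 times it, then the intrinsics apply), "rvec" (rotation vector, rad) and "tvec" (3), from world to camera coordinates, as OpenCV has them; the wrist camera has in their place "tool_from_camera" (4x4, takes a point from camera to tool coordinates, whose origin is the TCP and whose axes are the flange's). Camera axes: x right, y down, z forward; pixel columns grow to the right and rows downward; lengths in m; the calibration is good to about 2 mm. A picture is of the moment at which its call begins: read the wrist's pose just before it. get_calibration takes no time and is no camera call.
- bot.hand_in(): hands the job in; it is judged then, once.
The state is a dict: "t": time; "joints": joint angles; "qd": joint speeds; "tau": joint torques, N m; "tcp_pos": TCP position; "eef_rot": TCP orientation; "contact_force": force on the tool from outside, world axes, zero at the start; "ft_torque": the same for the moment, N m; "finger_gap": finger opening in m; "gripper_force": force on a finger pad.
Only numpy, scipy, OpenCV 4.12 (cv2) and the standard library are available. Lean on these libraries where they do the work, as an engineer would, in place of code of your own. Each camera call takes 0.05 s, during which the arm holds its last target. There are 200 camera calls.

## Working session

There is one attempt and no reset: what is moved stays moved. The work goes in short steps, Python scripts to look and compute and a tool call to move; the robot and the scene stay as the last step left them, time stands still between calls to the robot, and variables do not carry over. Pictures are saved under pics/ and viewed, at most 10 in all, crops included, and the job is handed in when it is done.

Besides the shell and the picture viewer there is one more tool, called after "Emit:" in YAML: its name, and indented under it one key for each argument. play_rows: Moves the arm, as the interface text tells. Its arguments: {"type":"object","properties":{"series":{"type":"array"},"jaw":{"type":"number"},"grip_force":{"type":"number"}},"required":["series"]}

```bash
mkdir -p pics; cat > h.py <<'E'
import numpy as np, cv2
from workcell import bot
from scipy.spatial.transform import Rotation as R
def save(n,f): 
    im=bot.grab_frame(n); cv2.imwrite(f'pics/{f}.png',im[...,::-1]); return im
def ray(n,uv,state=None):
    c=bot.get_calibration(n); K=np.array(c['mtx']); 
    d=np.linalg.solve(K,np.array([uv[0],uv[1],1.])); p=d[:2]; q=p.copy()
    for _ in range(20): q=p/(1+c['k1']*(q@q))
    d=np.array([q[0],q[1],1.])
    if n!='wrist':
        r=cv2.Rodrigues(np.array(c['rvec'],float))[0]; t=np.array(c['tvec']).ravel()
        return -r.T@t, r.T@d
    s=state or bot.state(); T=np.array(c['tool_from_camera']); w,x,y,z=s['eef_rot']; Rt=R.from_quat([x,y,z,w]).as_matrix()
    return np.array(s['tcp_pos'])+Rt@T[:3,3], Rt@T[:3,:3]@d
def onz(n,uv,z,state=None):
    o,d=ray(n,uv,state); return o+d*(z-o[2])/d[2]
def proj(n,P,state=None):
    c=bot.get_calibration(n); P=np.asarray(P,float)
    if n!='wrist':
        q=cv2.Rodrigues(np.array(c['rvec'],float))[0]@P+np.array(c['tvec']).ravel()
    else:
        s=state or bot.state(); T=np.array(c['tool_from_camera']); w,x,y,z=s['eef_rot']; Rt=R.from_quat([x,y,z,w]).as_matrix()
        q=T[:3,:3].T@(Rt.T@(P-np.array(s['tcp_pos']))-T[:3,3])
    q=q[:2]/q[2]; q=q*(1+c['k1']*(q@q)); K=np.array(c['mtx']); return K[:2,:2]@q+K[:2,2]
def tool(P,state=None): # world point -> mm shift in tool axes from TCP
    s=state or bot.state(); w,x,y,z=s['eef_rot']
    return 1000*R.from_quat([x,y,z,w]).as_matrix().T@(np.array(P)-np.array(s['tcp_pos']))
E
python3 - <<'E'
from h import *
a=save('top','top'); b=save('scene','scene')
s=bot.state(); print(s['tcp_pos'],s['eef_rot'],s['finger_gap'])
print(R.from_quat(np.roll(s['eef_rot'],-1)).as_matrix().round(3))
for n in('top','scene'): print(ray(n,(280,210)))
print(bot.get_calibration('wrist'))
E
```

```text
[ 0.19259637 -0.54119929  0.2444373 ] [-9.20073159e-04  9.85434525e-01  1.70052777e-01 -5.85103506e-05] 0.08575166443221675
[[ 0.942  0.335 -0.   ]
 [ 0.335 -0.942  0.002]
 [ 0.    -0.002 -1.   ]]
(array([0.39679835, 0.04614082, 1.21075646]), array([ 0.11962964,  0.00397891, -0.99281217]))
(array([ 0.94148666, -0.56377945,  0.8458986 ]), array([-0.40439648,  0.5594432 , -0.72369946]))
{'mtx': array([[311.67632331,   0.        , 281.33485603],
       [  0.        , 311.67632331, 216.52660767],
       [  0.        ,   0.        ,   1.        ]]), 'k1': 0.018936805441079806, 'tool_from_camera': array([[ 5.73325901e-04, -9.65578435e-01, -2.60111432e-01,
         6.56539032e-02],
       [ 9.99999834e-01,  5.69475450e-04,  9.01636344e-05,
         2.42511015e-04],
       [ 6.10670137e-05, -2.60111440e-01,  9.65578601e-01,
        -1.29018990e-01],
       [ 0.00000000e+00,  0.00000000e+00,  0.00000000e+00,
         1.00000000e+00]])}
```

View pics/top.png

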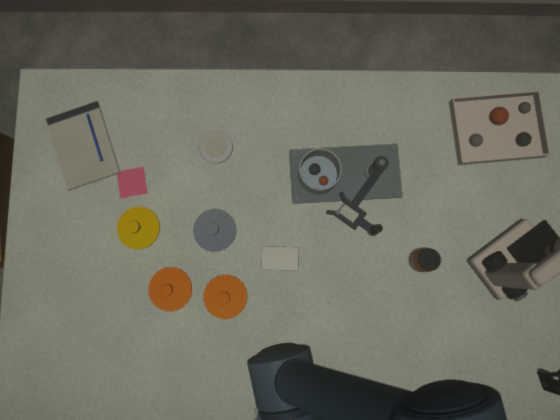

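View pics/scene.png

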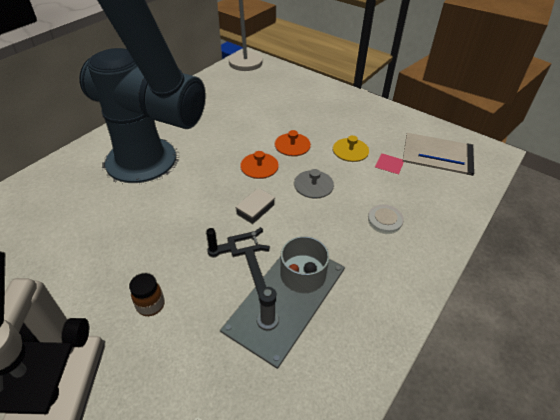

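The top view shows four lid shapes: grey (215,230), yellow (138,227), orange (170,289) and orange (225,297). I choose the grey steel one at (215,230). The pot is at (320,170), the column at (380,162) and the handle at (376,229). The slide box is at (280,258), the dish at (215,147) and the jar at (425,260).

```bash
python3 - <<'E'
from h import *
im=cv2.imread('pics/top.png')
cv2.imwrite('pics/crop.png',cv2.resize(im[130:310,150:450],None,fx=2.66,fy=2.66,interpolation=cv2.INTER_CUBIC))
g=lambda uv,z:onz('top',uv,z).round(4)
print('lid head',g((214,228),.056),'lid plate',g((215,230),.014))
print('pot',g((320,170),.084),'col',g((380,161),.124),'handle',g((376,229),.172))
print('box',g((280,258),.033),'dish',g((215,147),.02),'jar',g((425,259),.085))
print([g(c,.01) for c in((289,150),(398,144),(402,197),(293,204))])
E
```

```text
lid head [0.4876 0.2209 0.056 ] lid plate [0.4856 0.2244 0.014 ]
pot [ 0.6366 -0.0508  0.084 ] col [ 0.6521 -0.196   0.124 ] handle [ 0.4794 -0.1732  0.172 ]
box [0.4124 0.0497 0.033 ] dish [0.7116 0.2296 0.02  ] jar [ 0.4121 -0.3132  0.085 ]
[array([0.7074, 0.0278, 0.01  ]), array([ 0.7271, -0.2719,  0.01  ]), array([ 0.5799, -0.2794,  0.01  ]), array([0.5581, 0.016 , 0.01  ])]
```

View pics/crop.png

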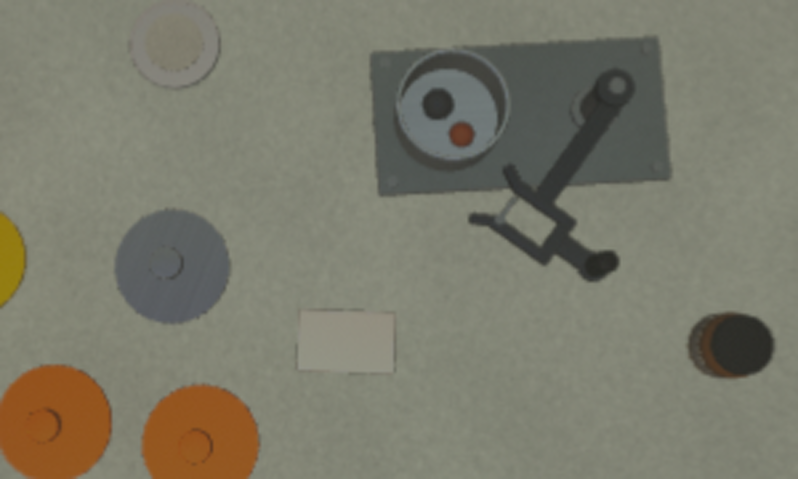

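The crop shows the grey lid's plate centred at crop pixel (172,265). The pot rim is at (452,108), the hinge at (613,88) and the handle at (600,263). The choice of lid is confirmed. Next I move the wrist camera over the station for a better measurement.

Emit:
play_rows:
  series:
    - [[52, -25, -6], [0, 0, -0.12]]
    - [[104, -50, -11], [0, 0, -0.24]]
    - [[156, -75, -17], [0, 0, -0.36]]
    - [[208, -100, -22], [0, 0, -0.48]]
    - [[260, -125, -28], [0, 0, -0.6]]
    - [[312, -150, -34], [0, 0, -0.72]]
    - [[364, -175, -39], [0, 0, -0.84]]
    - [[416, -200, -45], [0, 0, -0.96]]
    - [[468, -225, -50], [0, 0, -1.08]]
    - [[521, -251, -56], [0, 0, -1.2]]
    - [[521, -251, -56], [0, 0, -1.2]]
    - [[521, -251, -56], [0, 0, -1.2]]

```text
t: 1.6
tcp_pos: [0.5991, -0.1307, 0.3006]
eef_rot: [-0.0, 0.717, 0.697, -0.001]
contact_force: [-0.4, -0.7, -0.3]
finger_gap: 0.0853
gripper_force: 0.0
```

```bash
python3 - <<'E'
from h import *
s=bot.state(); print(s['t'],s['tcp_pos'],s['eef_rot'],s['joints'])
import json; json.dump({k:list(map(float,s[k])) for k in('tcp_pos','eef_rot')},open('st1.json','w'))
save('wrist','w1')
for n,P in dict(pot=(.6366,-.0508,.084),col=(.652,-.196,.124),handle=(.479,-.173,.172)).items(): print(n,proj('wrist',P,s))
E
```

```text
1.6 [ 0.59905931 -0.13071472  0.30064045] [-4.29340944e-04  7.17338636e-01  6.96724286e-01 -6.05628131e-04] [-3.17925164e-01  4.60550848e-01  3.49389667e-01  1.46095751e+00
 -6.75147087e-04  1.28202574e+00]
pot [314.96797237 117.14935485]
col [333.51681206 259.47689786]
handle [147.69759586 261.83718289]
```

View pics/w1.png

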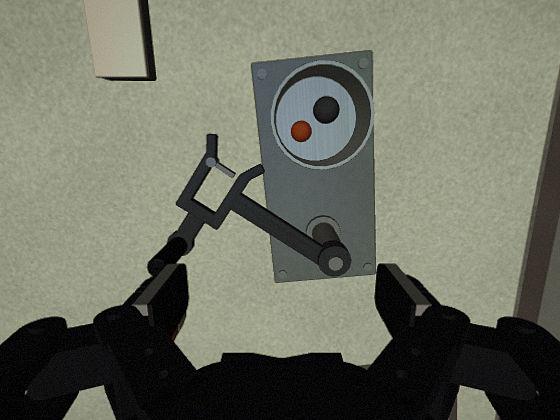

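The wrist picture shows the pot rim centred at about (323,115), the hinge screw at (336,264) and plate corner screws at (262,73), (364,62), (282,274) and (368,267). The handle top is at about (158,266). Next I refine these numerically.

```bash
python3 - <<'E'
from h import *
import json
from scipy.optimize import least_squares
s=json.load(open('st1.json')); g=lambda uv,z:onz('wrist',uv,z,s)
for n,c0 in(('wrist',g((322.5,114.5),.084)),('top',onz('top',(320,170.5),.084))):
    im=cv2.imread('pics/w1.png' if n=='wrist' else 'pics/top.png').astype(np.float32).mean(2); im=cv2.GaussianBlur(im,(3,3),0)
    rs=np.linspace(.048,.064,65); pts=[]
    for a in np.linspace(0,2*np.pi,120,endpoint=False):
        uv=np.array([proj(n,c0+[r*np.cos(a),r*np.sin(a),0],s) for r in rs],np.float32)
        v=cv2.remap(im,uv[None,:,0],uv[None,:,1],cv2.INTER_LINEAR)[0]
        k=np.argmin(np.gradient(v)); pts.append(c0[:2]+rs[k]*np.array([np.cos(a),np.sin(a)]))
    P=np.array(pts); f=least_squares(lambda q:np.hypot(P[:,0]-q[0],P[:,1]-q[1])-q[2],[*c0[:2],.055],loss='soft_l1',f_scale=.001)
    print(n,f.x.round(4),np.median(abs(f.fun)))
c=[g(p,.01)[:2] for p in((262,73),(364,62),(368,267),(282,274))]
print(np.array(c).round(4)); m=np.mean(c,0)
for a,b in((3,0),(2,1)): d=c[a]*-1+c[b]; print('yaw',np.arctan2(-d[0],d[1]),np.linalg.norm(d))
print('plate mid',m,'hinge',g((336,264),.124),'top hinge',onz('top',(381,161.5),.124))
print('handle top',g((158,266),.172),onz('top',(376,229),.172))
print('latch pivot',g((211,162),.110),'mouth tips',g((212,136),.110),g((262,168),.110))
E
```

```text
Traceback (most recent call last):
  File "h.py", line 19, in proj
    c=bot.get_calibration(n); P=np.asarray(P,float)
ValueError: time passes only in moves, steps and waits
```

```bash
sed -i 's/c=bot.get_calibration(n)/c=cal(n)/' h.py; cat >> h.py <<'E'
import functools
cal=functools.cache(lambda n: bot.get_calibration(n))
E
cat > fit.py <<'E'
from h import *
from scipy.optimize import least_squares
def circ(n,file,c0,rs,s=None,sign=-1):
    im=cv2.imread(f'pics/{file}.png').astype(np.float32).mean(2); im=cv2.GaussianBlur(im,(3,3),0); pts=[]
    for a in np.linspace(0,2*np.pi,120,endpoint=False):
        uv=np.array([proj(n,c0+r*np.array([np.cos(a),np.sin(a),0]),s) for r in rs],np.float32)
        v=cv2.remap(im,uv[None,:,0],uv[None,:,1],cv2.INTER_LINEAR)[0]
        k=np.argmax(sign*np.gradient(v)); pts.append(c0[:2]+rs[k]*np.array([np.cos(a),np.sin(a)]))
    P=np.array(pts); f=least_squares(lambda q:np.hypot(P[:,0]-q[0],P[:,1]-q[1])-q[2],[*c0[:2],rs.mean()],loss='soft_l1',f_scale=.001)
    return f.x.round(4),np.median(abs(f.fun))
E
python3 - <<'E'
from fit import *
import json
s=json.load(open('st1.json')); g=lambda uv,z:onz('wrist',uv,z,s)
rs=np.linspace(.048,.064,65)
print(circ('wrist','w1',g((322.5,114.5),.084),rs,s)); print(circ('top','top',onz('top',(320,170.5),.084),rs))
c=[g(p,.01)[:2] for p in((262,73),(364,62),(368,267),(282,274))]
print(np.array(c).round(4)); m=np.mean(c,0)
for a,b in((3,0),(2,1)): d=c[b]-c[a]; print('yaw',np.arctan2(-d[0],d[1]),np.linalg.norm(d))
print('plate mid',m,'hinge',g((336,264),.124),'top hinge',onz('top',(381,161.5),.124))
print('handle top',g((158,266),.172),onz('top',(376,229),.172))
print('latch pivot',g((211,162),.110),'mouth tips',g((212,136),.110),g((262,168),.110))
E
```

```text
(array([ 0.6466, -0.0491,  0.0525]), np.float64(0.0013982686584496778))
(array([ 0.6399, -0.052 ,  0.0543]), np.float64(0.001213149292869295))
[[ 0.5787  0.006 ]
 [ 0.704   0.0145]
 [ 0.7211 -0.2579]
 [ 0.5958 -0.2656]]
yaw 0.06294809488342841 0.27216295982045924
yaw 0.06288831393543241 0.272922234514691
plate mid [ 0.64990785 -0.12572388] hinge [ 0.65469406 -0.20121632  0.124     ] top hinge [ 0.65087675 -0.19847496  0.124     ]
handle top [ 0.48757793 -0.17726072  0.172     ] [ 0.47943987 -0.17316186  0.172     ]
latch pivot [ 0.52865539 -0.09217942  0.11      ] mouth tips [ 0.53191233 -0.06680283  0.11      ] [ 0.58002529 -0.09963481  0.11      ]
```

Emit:
play_rows:
  series:
    - [[50, -15, 0], [0, 0, 0]]
    - [[105, -35, 10], [0, 0, 0]]
    - [[160, -55, 30], [0, 0, 0]]
    - [[215, -75, 50], [0, 0, 0]]
    - [[270, -95, 70], [0, 0, 0]]
    - [[320, -110, 90], [0, 0, 0]]
    - [[349, -122, 101], [0, 0, 0]]
    - [[349, -122, 101], [0, 0, 0]]
    - [[349, -122, 101], [0, 0, 0]]

```text
t: 2.78
tcp_pos: [0.488, 0.2202, 0.2007]
eef_rot: [0.0, 0.718, 0.696, 0.0]
contact_force: [-0.3, -0.5, -0.0]
finger_gap: 0.0853
gripper_force: 0.0
```

```bash
python3 - <<'E'
from fit import *
import json
s=bot.state(); print(s['t'],s['tcp_pos'],s['eef_rot'])
json.dump({k:list(map(float,s[k])) for k in('tcp_pos','eef_rot')},open('st2.json','w'))
save('wrist','w2')
print(proj('wrist',(.487,.222,.056),s),proj('wrist',(.487,.222,.014),s))
print(circ('top','top',onz('top',(215,230),.014),np.linspace(.05,.066,65)),circ('top','top',onz('top',(215,230),.014),np.linspace(.05,.066,65),sign=1))
E
```

```text
2.775 [0.48796272 0.22022591 0.20068462] [4.35090534e-04 7.17996591e-01 6.96046483e-01 1.61880677e-05]
[280.02111782 205.7226465 ] [280.16676971 196.47246155]
(array([0.4807, 0.2181, 0.0584]), np.float64(0.002500897350497088)) (array([0.4863, 0.2261, 0.058 ]), np.float64(0.0004692888476614081))
```

View pics/w2.png

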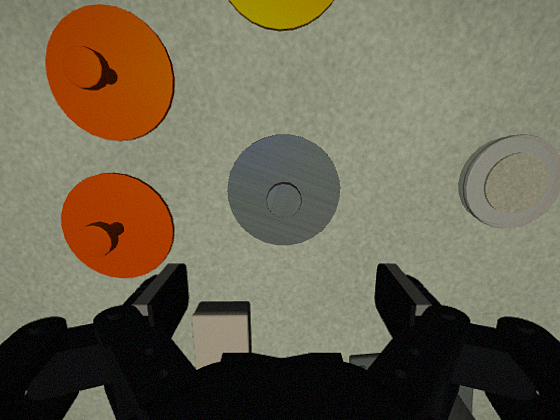

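The grey lid's plate is centred at about (284,190) and its head at (284,199), with clear space around it.

```bash
python3 - <<'E'
from fit import *
import json
s=json.load(open('st2.json'))
c,e=circ('wrist','w2',onz('wrist',(284,190),.014,s),np.linspace(.05,.066,65),s,1); print(c,e)
h=onz('wrist',(284,199),.056,s); print('head',h)
print('shift to plate', tool([c[0],c[1],.044]), 'to head',tool([h[0],h[1],.044]))
E
```

```text
[0.4903 0.2267 0.0577] 0.0001863979770548481
head [0.49075771 0.22806734 0.056     ]
shift to plate [  6.62092218   1.59583869 156.86548583] to head [  8.00199047   2.01027245 156.86554276]
```

Emit:
play_rows:
  series:
    - [[3, 1, 40], [0, 0, 0]]
    - [[7, 2, 85], [0, 0, 0]]
    - [[7, 2, 120], [0, 0, 0]]
    - [[7, 2, 145], [0, 0, 0]]
    - [[7, 2, 157], [0, 0, 0]]
    - [[7, 2, 157], [0, 0, 0]]
  jaw: 70

```text
t: 3.58
tcp_pos: [0.4901, 0.2277, 0.0432]
eef_rot: [-0.0, 0.718, 0.696, -0.0]
contact_force: [-0.2, 0.3, -0.5]
finger_gap: 0.0701
gripper_force: 0.0
```

Emit:
play_rows:
  series:
    - [[0, 0, 0], [0, 0, 0]]
    - [[0, 0, 0], [0, 0, 0]]
    - [[0, 0, 0], [0, 0, 0]]
    - [[0, 0, 0], [0, 0, 0]]
    - [[0, 0, 0], [0, 0, 0]]
    - [[0, 0, 0], [0, 0, 0]]
  jaw: 10
  grip_force: 60

```text
t: 4.32
tcp_pos: [0.4909, 0.229, 0.0447]
eef_rot: [0.001, 0.717, 0.697, 0.001]
contact_force: [-1.4, 0.0, 5.9]
finger_gap: 0.0305
gripper_force: 58.9
```

Emit:
play_rows:
  series:
    - [[0, 0, -20], [0, 0, 0]]
    - [[0, 0, -55], [0, 0, 0]]
    - [[-10, 5, -95], [0, 0, 0]]
    - [[-35, 15, -135], [0, 0, 0]]
    - [[-75, 32, -170], [0, 0, 0]]
    - [[-120, 51, -195], [0, 0, 0]]
    - [[-165, 70, -215], [0, 0, 0]]
    - [[-210, 89, -215], [0, 0, 0]]
    - [[-255, 108, -215], [0, 0, 0]]
    - [[-300, 127, -215], [0, 0, 0]]
    - [[-340, 145, -215], [0, 0, 0]]
    - [[-372, 157, -215], [0, 0, 0]]
    - [[-390, 164, -215], [0, 0, 0]]
    - [[-393, 165, -215], [0, 0, 0]]
    - [[-393, 165, -215], [0, 0, 0]]
    - [[-393, 165, -215], [0, 0, 0]]

```text
t: 6.32
tcp_pos: [0.6431, -0.1677, 0.2583]
eef_rot: [-0.0, 0.717, 0.697, -0.0]
contact_force: [-0.2, 0.0, -4.0]
finger_gap: 0.0301
gripper_force: 60.1
```

```bash
python3 - <<'E'
from fit import *
import json
s=bot.state(); print(s['t'],s['tcp_pos'],s['eef_rot'],s['finger_gap'])
json.dump({k:list(map(float,s[k])) for k in('tcp_pos','eef_rot')},open('st3.json','w'))
save('wrist','w3')
print(proj('wrist',(.645,-.0505,.084),s),proj('wrist',(.654,-.2,.124),s))
E
```

```text
6.325 [ 0.6430719  -0.16771475  0.25832093] [-3.20248713e-04  7.16846320e-01  6.97231132e-01 -2.19414453e-05] 0.030056423240996083
[279.94780873  72.31640686] [294.48312122 245.13673905]
```

View pics/w3.png

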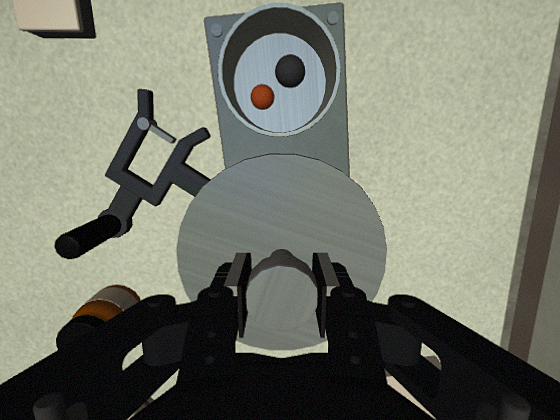

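The pot rim is centred at about (279,70). The held lid's plate is centred at about (282,252) and looks level, and the handle top is at (68,245).

```bash
python3 - <<'E'
from fit import *
import json
s=json.load(open('st3.json'))
def arc(c0,rs,A,sign,file='w3'):
    im=cv2.GaussianBlur(cv2.imread(f'pics/{file}.png').astype(np.float32).mean(2),(3,3),0); P=[]
    for a in A:
        uv=np.array([proj('wrist',c0+r*np.array([np.cos(a),np.sin(a),0]),s) for r in rs],np.float32)
        v=cv2.remap(im,uv[None,:,0],uv[None,:,1],cv2.INTER_LINEAR)[0]
        k=np.argmax(sign*np.gradient(v)); P.append(c0[:2]+rs[k]*np.array([np.cos(a),np.sin(a)]))
    P=np.array(P); f=least_squares(lambda q:np.hypot(P[:,0]-q[0],P[:,1]-q[1])-q[2],[*c0[:2],rs.mean()],loss='soft_l1',f_scale=.0005)
    return f.x.round(4),np.median(abs(f.fun)).round(5)
A=np.linspace(0,2*np.pi,120,endpoint=False)
c0=onz('wrist',(279,70),.084,s); c0=np.array([*c0[:2],.084]); print('pot guess',c0)
for sg in(-1,1):
  for lo,hi in((.052,.059),(.047,.054)): print(sg,lo,arc(c0,np.linspace(lo,hi,40),A,sg))
zl=s['tcp_pos'][2]-.0307
c0=onz('wrist',(282,252),zl,s); print('lid guess',c0)
Au=np.linspace(-.2,np.pi+.2,100)
for sg in(-1,1): print(sg,arc(c0,np.linspace(.05,.066,60),Au,sg))
print('hinge.. handle top',onz('wrist',(68,245),.172,s),'mouth',onz('wrist',(145,93),.11,s),onz('wrist',(206,131),.11,s),'pivot',onz('wrist',(143,123),.11,s))
E
```

```text
pot guess [ 0.64420891 -0.04859027  0.084     ]
-1 0.052 (array([ 0.6439, -0.0503,  0.0544]), np.float64(0.00037))
-1 0.047 (array([ 0.6442, -0.0479,  0.0524]), np.float64(0.00126))
1 0.052 (array([ 0.6454, -0.0483,  0.0536]), np.float64(0.00108))
1 0.047 (array([ 0.6439, -0.051 ,  0.0511]), np.float64(0.00016))
lid guess [ 0.64357424 -0.16538807  0.22762093]
-1 (array([ 0.6432, -0.1763,  0.0631]), np.float64(0.0007))
1 (array([ 0.643 , -0.1687,  0.0573]), np.float64(0.00043))
hinge.. handle top [ 0.48763938 -0.17747084  0.172     ] mouth [ 0.53283678 -0.06794544  0.11      ] [ 0.58039427 -0.09932983  0.11      ] pivot [ 0.52768757 -0.09154563  0.11      ]
```

Emit:
play_rows:
  series:
    - [[30, 0, 0], [0, 0, 0]]
    - [[65, -1, 0], [0, 0, 0]]
    - [[95, -2, 0], [0, 0, 0]]
    - [[113, -2, 15], [0, 0, 0]]
    - [[118, -2, 45], [0, 0, 0]]
    - [[118, -2, 75], [0, 0, 0]]
    - [[118, -2, 100], [0, 0, 0]]
    - [[118, -2, 115], [0, 0, 0]]
    - [[118, -2, 122], [0, 0, 0]]
    - [[118, -2, 122], [0, 0, 0]]
    - [[118, -2, 122], [0, 0, 0]]

```text
t: 7.75
tcp_pos: [0.6456, -0.0511, 0.1375]
eef_rot: [0.001, 0.717, 0.697, 0.001]
contact_force: [0.1, -0.6, -4.0]
finger_gap: 0.0299
gripper_force: 60.2
```

Emit:
play_rows:
  series:
    - [[0, 0, 2], [0, 0, 0]]
    - [[0, 0, 4], [0, 0, 0]]
    - [[0, 0, 6], [0, 0, 0]]
    - [[0, 0, 8], [0, 0, 0]]
    - [[0, 0, 8], [0, 0, 0]]

```text
t: 8.38
tcp_pos: [0.6446, -0.0509, 0.1279]
eef_rot: [-0.0, 0.717, 0.697, -0.0]
contact_force: [-0.4, -0.4, -4.7]
finger_gap: 0.03
gripper_force: 60.2
```

Emit:
play_rows:
  series:
    - [[1, 0, 0], [0, 0, 0]]
    - [[1, 0, 1], [0, 0, 0]]
    - [[1, 0, 2], [0, 0, 0]]
    - [[1, 0, 3], [0, 0, 0]]
    - [[1, 0, 3], [0, 0, 0]]

```text
t: 9.0
tcp_pos: [0.6447, -0.0499, 0.1251]
eef_rot: [-0.0, 0.717, 0.697, -0.0]
contact_force: [0.0, -0.1, -4.6]
finger_gap: 0.03
gripper_force: 60.2
```

Emit:
play_rows:
  series:
    - [[0, 0, 1], [0, 0, 0]]
    - [[0, 0, 2], [0, 0, 0]]
    - [[0, 0, 3], [0, 0, 0]]
    - [[0, 0, 3], [0, 0, 0]]

```text
t: 9.5
tcp_pos: [0.6447, -0.0499, 0.1221]
eef_rot: [-0.0, 0.717, 0.697, -0.0]
contact_force: [-0.1, 0.0, -5.4]
finger_gap: 0.0301
gripper_force: 60.3
```

Emit:
play_rows:
  series:
    - [[0, 0, 1], [0, 0, 0]]
    - [[0, 0, 2], [0, 0, 0]]
    - [[0, 0, 2], [0, 0, 0]]
    - [[0, 0, 2], [0, 0, 0]]

```text
t: 10.0
tcp_pos: [0.6448, -0.0498, 0.1208]
eef_rot: [0.0, 0.717, 0.697, 0.0]
contact_force: [-3.4, 1.2, 1.7]
finger_gap: 0.0298
gripper_force: 60.6
```

Contact came at the seated height, so I release now.

Emit:
play_rows:
  series:
    - [[0, 0, 0], [0, 0, 0]]
    - [[0, 0, 0], [0, 0, 0]]
    - [[0, 0, 0], [0, 0, 0]]
    - [[0, 0, 0], [0, 0, 0]]
  jaw: 60

```text
t: 10.5
tcp_pos: [0.645, -0.0501, 0.1204]
eef_rot: [0.0, 0.717, 0.697, 0.0]
contact_force: [-0.7, -0.8, 0.5]
finger_gap: 0.0601
gripper_force: 0.0
```

Emit:
play_rows:
  series:
    - [[0, 0, -15], [0, 0, 0]]
    - [[0, 0, -45], [0, 0, 0]]
    - [[0, 0, -85], [0, 0, 0]]
    - [[-20, -20, -110], [0, 0, 0]]
    - [[-50, -50, -120], [0, 0, 0]]
    - [[-85, -65, -120], [0, 0, 0]]
    - [[-100, -65, -120], [0, 0, 0]]
    - [[-100, -65, -120], [0, 0, 0]]
    - [[-100, -65, -120], [0, 0, 0]]

```text
t: 11.62
tcp_pos: [0.5775, -0.1471, 0.2402]
eef_rot: [-0.0, 0.717, 0.697, 0.0]
contact_force: [0.5, 0.4, 1.0]
finger_gap: 0.06
gripper_force: 0.0
```

```bash
python3 - <<'E'
from fit import *
import json
s=bot.state(); print(s['t'],s['tcp_pos'],s['eef_rot'],s['finger_gap'])
json.dump({k:list(map(float,s[k])) for k in('tcp_pos','eef_rot')},open('st4.json','w'))
save('wrist','w4')
print('plate',proj('wrist',(.644,-.0505,.09),s),'head',proj('wrist',(.644,-.0505,.132),s),'hinge',proj('wrist',(.654,-.2,.124),s))
E
```

```text
11.625 [ 0.57750066 -0.14714368  0.24019018] [-2.01362737e-04  7.16966414e-01  6.97107648e-01  2.18574509e-04] 0.05996166031276077
plate [357.73981267  91.41107931] head [371.85899116  83.75039527] hinge [372.4246537 273.2815947]
```

View pics/w4.png

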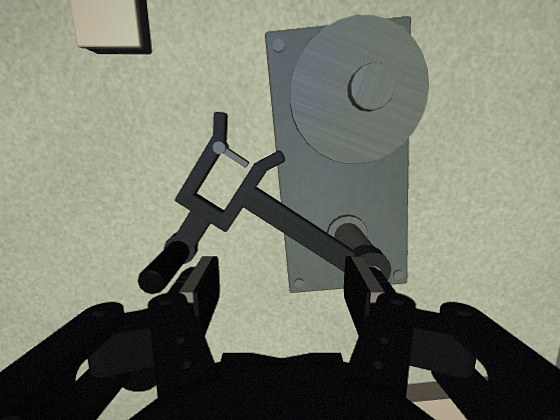

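The lid looks seated and level, with its plate at (360,89). The hook is clear and the handle top is at (152,280). Next I compute the handle pose and arc.

```bash
cat > arc.py <<'E'
from fit import *
pot=np.array([.644,-.0505]); yaw=.063; H=pot+.15*np.array([np.sin(yaw),-np.cos(yaw)])
def hand(th): # TCP xy and handle polar angle
    phi=np.pi/2+yaw+th+np.arctan2(60,158); return H+.169*np.array([np.cos(phi),np.sin(phi)]),phi
def rows(ths,z,s):
    q=R.from_quat(np.roll(s['eef_rot'],-1)); x=q.as_matrix()[:,0]; y0=np.arctan2(x[1],x[0])
    for th in ths:
        p,phi=hand(th); print(round(th,2),tool([*p,z],s).round(1),'az',round(-(phi-np.pi/2-y0),3))
E
python3 - <<'E'
from arc import *
import json
s=json.load(open('st4.json'))
print(circ('wrist','w4',onz('wrist',(360,89),.09,s),np.linspace(.05,.066,60),s,1))
h=onz('wrist',(152,280),.172,s); print('handle',h,'hinge',H)
for h in (h[:2],np.array([.4876,-.1774])):
    d=h-H; print('r',np.linalg.norm(d),'th',np.arctan2(d[1],d[0])-np.pi/2-yaw-np.arctan2(60,158))
rows([1.0],.147,bot.state())
E
```

```text
(array([ 0.6441, -0.0521,  0.0583]), np.float64(0.00037295057978501897))
handle [ 0.48742958 -0.17767125  0.172     ] hinge [ 0.65344375 -0.20020242]
r 0.16753613647146187 th 1.0099763667412358
r 0.16740400219420482 th 1.008233856760772
1.0 [-31.4 -90.4  93.1] az 0.117
```

Emit:
play_rows:
  series:
    - [[-10, -35, 0], [0, 0, 0.06]]
    - [[-25, -70, 0], [0, 0, 0.11]]
    - [[-31, -89, 0], [0, 0, 0.11]]
    - [[-31, -89, 20], [0, 0, 0.11]]
    - [[-31, -89, 50], [0, 0, 0.11]]
    - [[-31, -89, 80], [0, 0, 0.11]]
    - [[-31, -89, 93], [0, 0, 0.11]]
    - [[-31, -89, 93], [0, 0, 0.11]]
  jaw: 70

```text
t: 12.68
tcp_pos: [0.4868, -0.1756, 0.1467]
eef_rot: [-0.001, 0.754, 0.657, -0.0]
contact_force: [0.8, -0.0, 1.3]
finger_gap: 0.07
gripper_force: 0.0
```

Emit:
play_rows:
  series:
    - [[0, 0, 0], [0, 0, 0]]
    - [[0, 0, 0], [0, 0, 0]]
    - [[0, 0, 0], [0, 0, 0]]
    - [[0, 0, 0], [0, 0, 0]]
    - [[0, 0, 0], [0, 0, 0]]
  jaw: 10
  grip_force: 25

```text
t: 13.3
tcp_pos: [0.4864, -0.1766, 0.1482]
eef_rot: [0.0, 0.755, 0.656, -0.001]
contact_force: [-4.0, 1.1, 6.3]
finger_gap: 0.0194
gripper_force: 25.0
```

```bash
python3 - <<'E'
from arc import *
s=bot.state(); print(s['t'],s['tcp_pos'],s['finger_gap'],s['gripper_force'],s['contact_force'],H+0)
d=np.array(s['tcp_pos'][:2])-H; print(np.linalg.norm(d),np.arctan2(d[1],d[0])-np.pi/2-yaw-np.arctan2(60,158))
rows([1.0,.95,.85,.75,.65,.55,.45,.4,.35,.3,.25,.2],s['tcp_pos'][2],s)
E
```

```text
13.3 [ 0.4863601  -0.17658309  0.1482301 ] 0.019414659499707377 24.989737272262573 [-3.96960423  1.07183384  6.3281854 ] [ 0.65344375 -0.20020242]
0.1687448285706062 1.0044387481459587
1.0 [ 0.8 -0.3 -0. ] az 0.006
0.95 [ 9.2  0.  -0. ] az 0.056
0.85 [26.   1.8 -0. ] az 0.156
0.75 [42.5  5.2 -0. ] az 0.256
0.65 [58.6 10.3 -0.1] az 0.356
0.55 [74.2 17.  -0.1] az 0.456
0.45 [88.9 25.2 -0.1] az 0.556
0.4 [96.  29.8 -0.1] az 0.606
0.35 [ 1.028e+02  3.480e+01 -1.000e-01] az 0.656
0.3 [ 1.094e+02  4.010e+01 -1.000e-01] az 0.706
0.25 [ 1.157e+02  4.570e+01 -1.000e-01] az 0.756
0.2 [121.7  51.7  -0.2] az 0.806
```

Emit:
play_rows:
  series:
    - [[4, 0, 0], [0, 0, 0.03]]
    - [[9, 0, 0], [0, 0, 0.056]]
    - [[17.5, 1, 0], [0, 0, 0.106]]
    - [[26, 1.8, 0], [0, 0, 0.156]]
    - [[34, 3.4, 0], [0, 0, 0.206]]
    - [[42.5, 5.2, 0], [0, 0, 0.256]]
    - [[50.6, 7.6, 0], [0, 0, 0.306]]
    - [[58.6, 10.3, 0], [0, 0, 0.356]]
    - [[66.5, 13.5, 0], [0, 0, 0.406]]
    - [[74.2, 17, 0], [0, 0, 0.456]]
    - [[81.7, 20.9, 0], [0, 0, 0.506]]
    - [[88.9, 25.2, 0], [0, 0, 0.556]]
    - [[88.9, 25.2, 0], [0, 0, 0.556]]
    - [[88.9, 25.2, 0], [0, 0, 0.556]]

```text
t: 15.05
tcp_pos: [0.5244, -0.0916, 0.1482]
eef_rot: [-0.0, 0.905, 0.424, 0.0]
contact_force: [-3.1, 1.7, 5.3]
finger_gap: 0.0194
gripper_force: 25.0
```

```bash
python3 - <<'E'
from arc import *
s=bot.state(); print(s['t'],s['tcp_pos'],s['finger_gap'],s['contact_force'])
d=np.array(s['tcp_pos'][:2])-H; print(np.linalg.norm(d),np.arctan2(d[1],d[0])-np.pi/2-yaw-np.arctan2(60,158))
rows([.4,.35,.3,.25,.2,.15,.1,.05,0,-.01],s['tcp_pos'][2],s)
E
```

```text
15.05 [ 0.52436487 -0.09155454  0.14823093] 0.019408960220051178 [-3.05547363  1.70105715  5.25278462]
0.16871786813406517 0.44520492779272547
0.4 [ 7.6 -0.1  0. ] az 0.051
0.35 [16.1  0.6  0. ] az 0.101
0.3 [24.4  1.6  0. ] az 0.151
0.25 [32.8  3.1  0. ] az 0.201
0.2 [41.  5.  0.] az 0.251
0.15 [49.1  7.3  0. ] az 0.301
0.1 [57.1 10.   0. ] az 0.351
0.05 [65.  13.1  0. ] az 0.401
0 [72.7 16.6  0.1] az 0.451
-0.01 [74.2 17.3  0.1] az 0.461
```

Forces are small and the radius matches, so I continue to about 0.1 rad.

Emit:
play_rows:
  series:
    - [[4, 0, 0], [0, 0, 0.025]]
    - [[8, 0, 0], [0, 0, 0.05]]
    - [[12, 0.3, 0], [0, 0, 0.076]]
    - [[16, 0.6, 0], [0, 0, 0.1]]
    - [[20, 1, 0], [0, 0, 0.126]]
    - [[24.4, 1.6, 0], [0, 0, 0.151]]
    - [[28.6, 2.3, 0], [0, 0, 0.176]]
    - [[32.8, 3.1, 0], [0, 0, 0.2]]
    - [[37, 4, 0], [0, 0, 0.226]]
    - [[41, 5, 0], [0, 0, 0.251]]
    - [[45, 6.1, 0], [0, 0, 0.276]]
    - [[49, 7.3, 0], [0, 0, 0.3]]
    - [[53, 8.6, 0], [0, 0, 0.326]]
    - [[57, 10, 0], [0, 0, 0.351]]
    - [[57, 10, 0], [0, 0, 0.351]]

```text
t: 16.92
tcp_pos: [0.5692, -0.054, 0.1482]
eef_rot: [-0.0, 0.966, 0.26, 0.001]
contact_force: [-1.0, 1.9, 4.3]
finger_gap: 0.0194
gripper_force: 24.9
```

```bash
python3 - <<'E'
from arc import *
s=bot.state(); print(s['t'],s['tcp_pos'],s['finger_gap'],s['contact_force'])
d=np.array(s['tcp_pos'][:2])-H; print(np.linalg.norm(d),np.arctan2(d[1],d[0])-np.pi/2-yaw-np.arctan2(60,158))
rows([.075,.05,.025,0,-.01,-.02,-.03],s['tcp_pos'][2],s)
E
```

```text
16.925 [ 0.56916238 -0.05398097  0.14824933] 0.019409784960595627 [-0.98235061  1.85822144  4.30299739]
0.16877221841533271 0.09695651817981171
0.07 [ 3.7 -0.2  0. ] az 0.025
0.05 [ 7.9 -0.   0. ] az 0.05
0.03 [12.1  0.2  0. ] az 0.075
0 [16.4  0.6  0. ] az 0.1
-0.01 [18.   0.8  0. ] az 0.11
-0.02 [19.7  1.   0. ] az 0.12
-0.03 [21.4  1.2  0. ] az 0.13
```

Emit:
play_rows:
  series:
    - [[3.7, 0, 0], [0, 0, 0.025]]
    - [[7.9, 0, 0], [0, 0, 0.05]]
    - [[10, 0, 0], [0, 0, 0.063]]
    - [[12, 0.2, 0], [0, 0, 0.075]]
    - [[14.3, 0.4, 0], [0, 0, 0.088]]
    - [[16.4, 0.6, 0], [0, 0, 0.1]]
    - [[16.4, 0.6, 0], [0, 0, 0.1]]

```text
t: 17.8
tcp_pos: [0.5839, -0.0464, 0.1483]
eef_rot: [-0.0, 0.977, 0.211, 0.001]
contact_force: [-0.1, 2.2, 4.4]
finger_gap: 0.0192
gripper_force: 25.0
```

Emit:
play_rows:
  series:
    - [[1, 0.1, 0], [0, 0, 0.005]]
    - [[2, 0.1, 0], [0, 0, 0.01]]
    - [[2, 0.1, 0], [0, 0, 0.01]]

```text
t: 18.18
tcp_pos: [0.5856, -0.0456, 0.1482]
eef_rot: [-0.0, 0.979, 0.206, 0.001]
contact_force: [-0.4, 2.1, 6.0]
finger_gap: 0.0195
gripper_force: 25.0
```

Emit:
play_rows:
  series:
    - [[1, 0, 0], [0, 0, 0.005]]
    - [[2, 0.1, 0], [0, 0, 0.01]]
    - [[3, 0.1, 0], [0, 0, 0.017]]
    - [[3, 0.1, 0], [0, 0, 0.017]]

```text
t: 18.68
tcp_pos: [0.5865, -0.0453, 0.1482]
eef_rot: [0.0, 0.98, 0.198, -0.001]
contact_force: [-6.0, 0.6, 8.8]
finger_gap: 0.0194
gripper_force: 25.3
```

Force is building, so the arm is at its stop. I release, lift and look.

Emit:
play_rows:
  series:
    - [[0, 0, 0], [0, 0, 0]]
    - [[0, 0, 0], [0, 0, 0]]
    - [[0, 0, 0], [0, 0, 0]]
    - [[0, 0, 0], [0, 0, 0]]
  jaw: 60

```text
t: 19.18
tcp_pos: [0.5877, -0.045, 0.1471]
eef_rot: [0.0, 0.98, 0.198, -0.0]
contact_force: [-0.3, -0.0, -0.2]
finger_gap: 0.0599
gripper_force: 0.0
```

Emit:
play_rows:
  series:
    - [[0, 0, -15], [0, 0, 0]]
    - [[0, 0, -45], [0, 0, 0]]
    - [[0, 0, -85], [0, 0, 0]]
    - [[-20, 0, -110], [0, 0, 0]]
    - [[-50, 0, -120], [0, 0, 0]]
    - [[-70, 0, -120], [0, 0, 0]]
    - [[-70, 0, -120], [0, 0, 0]]
    - [[-70, 0, -120], [0, 0, 0]]

```text
t: 20.18
tcp_pos: [0.5238, -0.072, 0.2678]
eef_rot: [0.0, 0.98, 0.198, 0.001]
contact_force: [-1.1, -0.8, 0.1]
finger_gap: 0.0602
gripper_force: 0.0
```

```bash
python3 - <<'E'
from arc import *
s=bot.state(); print(s['t'],s['tcp_pos'],s['contact_force'])
im=save('wrist','w5')
p,_=hand(0); print('handle0',proj('wrist',[*p,.172],s),'head',proj('wrist',(.644,-.0505,.132),s),'plate',proj('wrist',(.644,-.0505,.09),s))
E
```

```text
20.175 [ 0.52380691 -0.07197238  0.26782648] [-1.11873854 -0.80008396  0.09251698]
handle0 [280.22081649 133.42774092] head [315.6311633   60.67312183] plate [310.6650343   71.08181091]
```

View pics/w5.png

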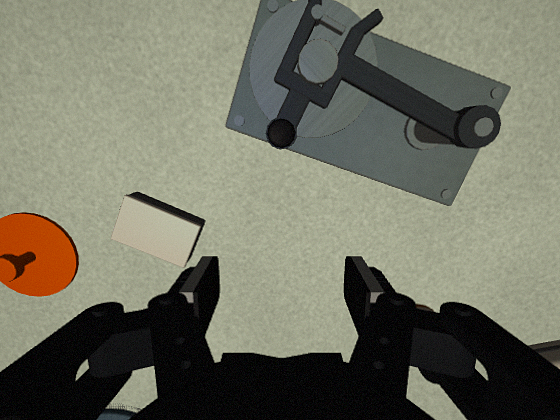

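The hook sits round the knob's neck at (320,60), the handle is at (281,133), and the latch runs from its pivot at (318,12) to (345,28). I zoom in once to confirm it is shut.

```bash
python3 - <<'E'
import cv2
im=cv2.imread('pics/w5.png')[0:150,230:430]
cv2.imwrite('pics/w5c.png',cv2.convertScaleAbs(cv2.resize(im,None,fx=4,fy=4,interpolation=cv2.INTER_CUBIC),alpha=1.8))
E
```

```text
(no output)
```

View pics/w5c.png

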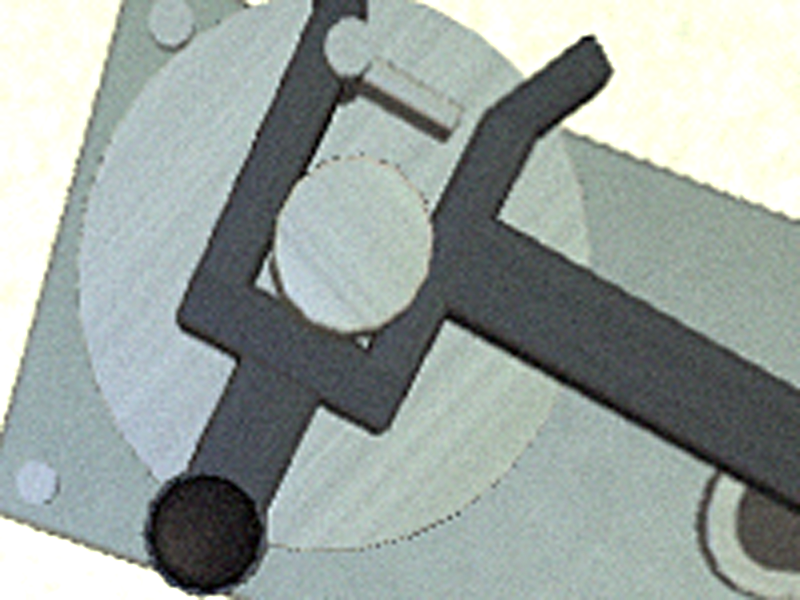

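The latch, from (350,45) to (455,120), is parallel to the arm and shut across the mouth. The neck is home in the throat and the gripper is clear, so I hand in.

```bash
python3 -c "
from workcell import bot
print(bot.hand_in())"
```

```text
the job is handed in; nothing more can be done
None
```

The steel lid is seated on the pot and the lock arm is swung home to its stop with the latch shut behind the knob's neck; I handed the job in just after 20 s with the gripper clear, and no verdict came back.

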